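# Lay out culture dishes for a picture on the light pad

## Robot

A 6-joint arm with a two-finger parallel gripper is mounted at the origin on the work surface. World frame = base frame: x ahead of the robot, y to its left, z up, the work surface at z = 0. Lengths are in mm, angles in degrees, forces in N, time in s.
With the tool pointing down it reaches from about 325 to 900 mm from the base axis. Payload 6.1 kg.
Tool frame: the origin (TCP) lies at the very end of the fingers, on their centre line; the grasp point (between the pads) lies 19 mm behind it; z points along the fingers, y is the direction in which the jaws open and shut (so a half turn about z gives the same grasp; the last joint's range is limited). The gripper opens to 85 mm and grips with 20 to 120 N. Pads are 22 mm wide; open, the fingers measure 114 mm over their backs; the gripper's body (76 mm by 85 mm) begins 54 mm behind the grasp point. The pads swing forward as they close: fully open they stand 13 mm farther back than shut.
Start: joints at [-80.85, 12.628, 87.462, -0, 79.91, -7.225], TCP at [176.196, -599.642, 231.3] pointing down, gripper open.
Joint ranges: [-170.65, 170.65], [-52.31, 119.04], [5.05, 147.46], [-71.25, 251.25], [11.57, 151.72], [-153.62, 153.62]. Speed limits (degrees/s): [147.25, 147.25, 172.46, 180, 180, 180].

## Interface

Orientations are given as [roll, pitch, yaw] about the fixed x, y, z axes, in that order (R = Rz(yaw) Ry(pitch) Rx(roll)).
In Python, from station import * gives the robot as it stands. The module is installed in compiled form; this text tells all that it offers.
- The arm moves only by the tool jog_arm, never from a script. Its argument "deltas" is a list of rows, each a list of 5 numbers: the shift along the tool's x, y, z in m, then the turn about the tool's z in rad, then the opening in per cent of the stroke, from 0 (shut) to 100 (fully open). In form: [[tx, ty, tz, yaw, fingers], ...]. A call has 1 to 12 rows; each row is the pose to reach, as a shift and turn from the pose commanded when the call began, along the tool's axes at that moment; what a row does not reach only later rows make up. A row lasts 1/8 s, in which the tool goes at most 62.5 mm and 10.7 degrees, less where a joint would pass 70% of its speed; a pose out of reach is approached as far as the arm can. A call with a gripper value outside its range is refused whole. The fingers move at their own pace and stop on an object; "squeeze" is the grip in N (left out, the last holds). Time passes only in rows, so rows that repeat a pose let the fingers close. It gives the time, the measured TCP pose, the force and the opening at its end, in the units of the state.
- state(): the state, without advancing time (a new reading comes with each control period).
- capture(name): name is "scene" or "top"; returns a dict with "color" (400x640x3 uint8, red, green, blue), "fx", "fy", "cx", "cy" (pixels), "position" and "attitude" of the camera in the world. Camera axes: x right, y down, z forward; pixel columns grow to the right and rows downward; lengths in mm; the calibration is good to about 2 mm. A picture is of the moment at which its call begins. There is no depth.
- hand_in(): hands the job in, once; it reports no verdict.
The state is a dict: "clock": time; "joints": joint angles; "qd": joint speeds; "tau": joint torques, N m; "tcp_pos": TCP position; "tool_rot": TCP orientation; "wrist_force": force on the tool from outside, world axes, zero at the start; "wrist_torque": the same for the moment, N m; "opening": finger opening in mm.
Only numpy, scipy, OpenCV 4.12 (cv2) and the standard library are available. Lean on these libraries where they do the work, as an engineer would, in place of code of your own. Each camera call takes 0.05 s, during which the arm holds its last target.

## Task

Lay out the plate picture on the light pad, left and right being as seen from the robot: the green dish straight in front of the colour tile (towards the robot), the yellow dish to the left of the green and the red dish to its right in one row parallel to the pad's long edge, and the empty clear dish straight in front of the green, with clear gaps of about 4 cm between neighbours. Then lay the black-and-white scale bar centred on top of the empty dish, parallel to the row, so that it is raised up near the level of the cultures. Keep the cultures lid up and leave the colour tile, the loupe and the tape roll where they are.

Things in the scene. Friction and masses are not known exactly. Their poses are not given: they have to be found in the camera images.
- light_pad: thin white LED light pad lying flat and fixed on the bench, 270 mm (its x) by 360 mm (its y, the long edge), 8 mm thick; origin at the centre of its underside, so its top is 8 mm higher; its x points away from the robot (towards the back of the picture), its y to the robot's left, turned by up to about 8 degrees; a small dark touch key sits on its near right corner. It stands on either the left or the right side of the bench, the blue tray on the other
- tile_c (a point): colour tile already lying on the pad's far half, squared up with the pad: dark flat plate with six colour patches, 40 mm (its x) by 60 mm (its y), 5 mm thick; point at its centre; x away from the robot and y to the robot's left, both parallel to the pad's; not to be moved
- dish_green_c (a point): transparent lidded culture dish (flat cylinder, 55 mm diameter, 14 mm high, about 22 g) holding pale agar with one merged green patch of growth; starts lid up in the tray; point at its centre, 7 mm above its underside, z up when level
- dish_yellow_c (a point): transparent lidded culture dish (flat cylinder, 55 mm diameter, 14 mm high, about 22 g) holding pale agar with three parallel yellow streaks; starts lid up in the tray; point at its centre, 7 mm above its underside, z up when level
- dish_red_c (a point): transparent lidded culture dish (flat cylinder, 55 mm diameter, 14 mm high, about 22 g) holding pale agar with seven round red colonies; starts lid up in the tray; point at its centre, 7 mm above its underside, z up when level
- dish_empty_c (a point): transparent lidded culture dish of the same size (flat cylinder, 55 mm diameter, 14 mm high, about 14 g), empty, nothing in it; starts in the tray; point at its centre, 7 mm above its underside; its flat lid carries the scale bar
- scale_bar_c (a point): flat white scale bar with black checks and ticks, 90 mm (its x) by 24 mm (its y) by 6 mm thick, about 30 g; starts flat in the tray at any angle; point at its centre, 3 mm above its underside; z up
- tape_roll_c (a point): cream roll of tape lying flat among the dishes in the tray, 58 mm outer diameter, 38 mm hole, 19 mm high; point at its centre; bystander, to be left where it is. (The blue tray is 262 x 372 mm, with a 3 mm floor and a rim 12 mm high; the things in it stand roughly 90 to 125 mm apart, centre to centre, in two rows of three)
- loupe_c (a point): black eyepiece loupe standing on the pad's far left corner, 30 mm diameter, 30 mm high; point at its centre; bystander, to be left where it is
Things that resemble listed ones, but are neither listed nor needed, are in the scene too. Leave any pink look-alike of the part that bears dish_green_c alone. What is shaped like the part that bears dish_yellow_c but pink is not meant.

How it is judged (in metres and radians):
At the end, for the whole second after the job is handed in: On the pad, level, released. Green centre 87 mm (+-15) in front of the tile centre, within 15 mm sideways. Yellow left, red right, empty in front of green: centres 80-110 mm from green, in line within 20 mm. Scale bar flat on the empty dish (centres within 12 mm), along the row to 0.2 rad (z of dish_green_c in the frame of light_pad between 0.01 and 0.019 m and angle between each of dish_green_c, dish_yellow_c, dish_red_c, dish_empty_c, scale_bar_c's own z axis and vertical below 0.1 rad and x of dish_green_c in the frame of light_pad between -0.135 and 0.135 m and y of dish_green_c in the frame of light_pad between -0.18 and 0.18 m and z of dish_yellow_c in the frame of light_pad between 0.01 and 0.019 m and x of dish_yellow_c in the frame of light_pad between -0.135 and 0.135 m and y of dish_yellow_c in the frame of light_pad between -0.18 and 0.18 m and z of dish_red_c in the frame of light_pad between 0.01 and 0.019 m and x of dish_red_c in the frame of light_pad between -0.135 and 0.135 m and y of dish_red_c in the frame of light_pad between -0.18 and 0.18 m and z of dish_empty_c in the frame of light_pad between 0.01 and 0.019 m and x of dish_empty_c in the frame of light_pad between -0.135 and 0.135 m and y of dish_empty_c in the frame of light_pad between -0.18 and 0.18 m and y of dish_green_c in the frame of tile_c between -0.015 and 0.015 m and x of dish_green_c in the frame of tile_c between -0.1025 and -0.0725 m and horizontal distance between dish_yellow_c and dish_green_c between 0.08 and 0.11 m and x of dish_yellow_c in the frame of tile_c between -0.1075 and -0.0675 m and horizontal distance between dish_red_c and dish_green_c between 0.08 and 0.11 m and x of dish_red_c in the frame of tile_c between -0.1075 and -0.0675 m and y of dish_yellow_c in the frame of tile_c above 0.06 m and y of dish_red_c in the frame of tile_c below -0.06 m and horizontal distance between dish_empty_c and dish_green_c between 0.08 and 0.11 m and y of dish_empty_c in the frame of tile_c between -0.02 and 0.02 m and x of dish_empty_c in the frame of tile_c below -0.14 m and horizontal distance between scale_bar_c and dish_empty_c below 0.012 m and angle between the x axis of scale_bar_c and the y axis of tile_c, either way round below 0.2 rad and z of scale_bar_c in the frame of light_pad between 0.021 and 0.03 m and linear speed of each of dish_green, dish_yellow, dish_red, dish_empty, scale_bar below 0.02 m/s); the robot touches nothing.
It fails at once if a culture was turned over or stood on edge (tilted over 45 degrees) (angle between any of dish_green_c, dish_yellow_c, dish_red_c's own z axis and vertical above 0.785 rad).
It fails at once if the colour tile was shifted by more than 10 mm (distance of tile_c from where it was at the start of the episode above 0.01 m).
It fails at once if the loupe was knocked away by more than 20 mm (distance of loupe_c from where it was at the start of the episode above 0.02 m).
It fails at once if the tape roll was pushed by more than 20 mm (distance of tape_roll_c from where it was at the start of the episode above 0.02 m).
It also fails if it takes over 125 s, if anything falls off the work surface, if the arm or the gripper's body presses on something with over 40 N, if the wrist force passes 120 N, or if a joint passes its speed limit or range.

## Working session

There is one attempt and no reset: what is moved stays moved. The work goes in short steps, Python scripts to look and compute and a tool call to move; the robot and the scene stay as the last step left them, time stands still between calls to the robot, and variables do not carry over. Pictures are saved under pics/ and viewed, and the job is handed in when it is done.

Besides the shell and the picture viewer there is one more tool, called after ">>>" as name(argument=value, ...) on one line, values as JSON. jog_arm: Moves the arm, as the interface text tells. Its arguments: {"type":"object","properties":{"deltas":{"type":"array","items":{"type":"array","items":{"type":"number"}}},"squeeze":{"type":"number"}},"required":["deltas"]}

```bash
mkdir -p pics; python3 - <<'E'
from station import *
import cv2,json
s=state();print(s)
for n in("scene","top"):
    c=capture(n);cv2.imwrite(f"pics/{n}0.png",c["color"][:,:,::-1]);print({k:v for k,v in c.items() if k!="color"})
E
```

```text
{'clock': 0.0, 'joints': array([-8.08517520e+01,  1.26758696e+01,  8.75269733e+01, -1.00071927e-03,
        7.99092858e+01, -7.22548963e+00]), 'qd': array([ 0.01254879,  0.05286729,  0.0203564 ,  0.03551377, -0.10119123,
       -0.02904351]), 'tau': array([ 6.61157878e-05, -4.96903896e+01, -3.89392555e+01, -1.67124358e-04,
        1.11179939e-02, -6.01929685e-06]), 'tcp_pos': array([ 176.07638662, -599.04890004,  230.18128459]), 'tool_rot': array([-1.79888638e+02, -1.31258547e-02,  1.63739012e+01]), 'wrist_force': array([-0.42769998,  0.12181709, -0.04919686]), 'wrist_torque': array([-0.03908163,  0.04157533, -0.05592027]), 'opening': 85.36228242983299}
{'fx': 487.0491816744658, 'fy': 487.0491816744658, 'cx': 321.07226325040926, 'cy': 197.3260576106078, 'position': array([1274.08084058, -479.46289126,  924.59827406]), 'attitude': array([-134.80973263,   -0.72318229,   64.03510086])}
{'fx': 375.97297108775496, 'fy': 375.97297108775496, 'cx': 322.23308290266976, 'cy': 196.88618998689503, 'position': array([ 390.32602797,  -80.28269204, 1154.17526509]), 'attitude': array([-175.22006309,    0.88255684,  -91.22399428])}
```

View pics/scene0.png

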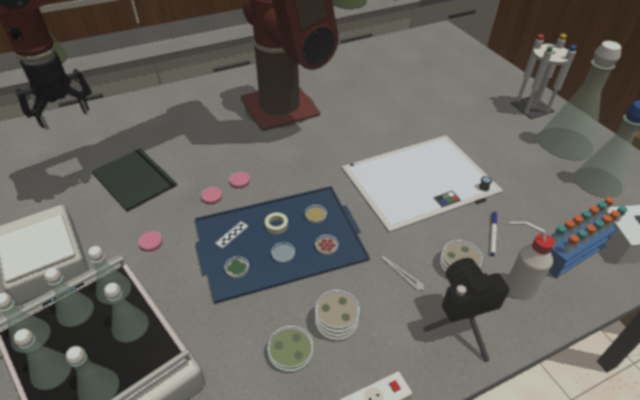

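View pics/top0.png

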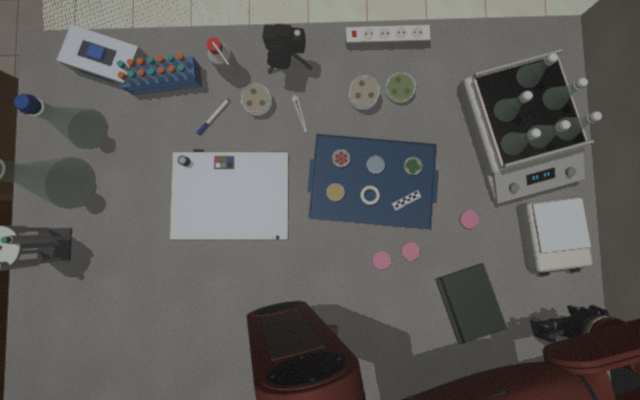

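```bash
cat > h.py <<'E'
import numpy as np,cv2
from scipy.spatial.transform import Rotation as R
def rot(a): return R.from_euler('xyz',a,degrees=True).as_matrix()
def ray(c,u,v,z):
    d=rot(c["attitude"])@np.array([(u-c["cx"])/c["fx"],(v-c["cy"])/c["fy"],1.])
    p=np.array(c["position"]);return p+d*(z-p[2])/d[2]
def proj(c,P):
    q=rot(c["attitude"]).T@(np.array(P)-c["position"]);return c["fx"]*q[0]/q[2]+c["cx"],c["fy"]*q[1]/q[2]+c["cy"]
def crop(c,x0,y0,x1,y1,k,fn): cv2.imwrite(fn,cv2.resize(c["color"][y0:y1,x0:x1,::-1],None,fx=k,fy=k,interpolation=cv2.INTER_CUBIC))
E
python3 - <<'E'
from station import *
from h import *
t=capture("top");s=capture("scene")
crop(t,160,125,450,250,2.7,"pics/t1.png");crop(s,185,125,505,305,2.5,"pics/s1.png")
E
```

```text
(no output)
```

View pics/t1.png

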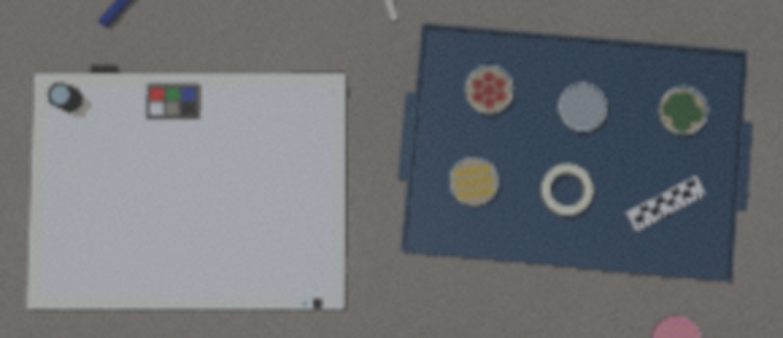

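View pics/s1.png

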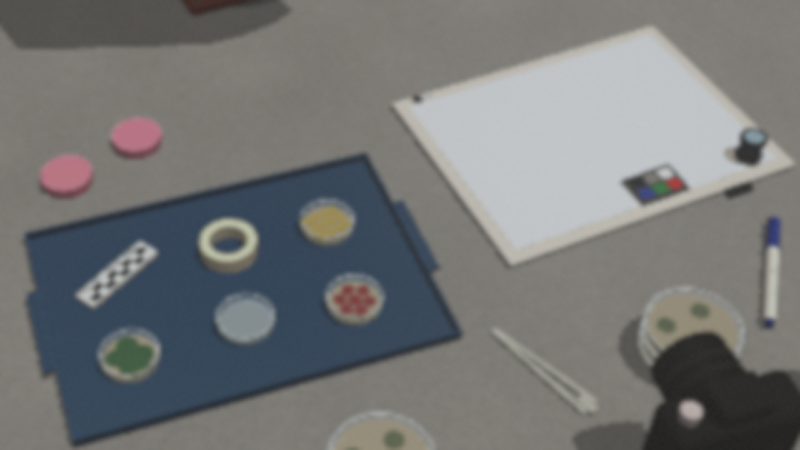

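```bash
cat > meas.py <<'E'
from station import *
from h import *
def blobs(c,name):
    im=c["color"]; K=4
    big=cv2.resize(im,None,fx=K,fy=K,interpolation=cv2.INTER_CUBIC)
    hsv=cv2.cvtColor(big,cv2.COLOR_RGB2HSV)
    blue=((hsv[...,0]>98)&(hsv[...,0]<122)&(hsv[...,1]>85)).astype(np.uint8)
    blue=cv2.morphologyEx(blue,cv2.MORPH_OPEN,np.ones((5,5)))
    n,l,st,ce=cv2.connectedComponentsWithStats(blue)
    i=1+np.argmax([ (s[4] if abs(cc[0]/K-(372 if name=="top" else 280))<60 and abs(cc[1]/K-(182 if name=="top" else 243))<60 else 0) for s,cc in zip(st[1:],ce[1:])])
    m=(l==i).astype(np.uint8)
    cs,h=cv2.findContours(m,cv2.RETR_CCOMP,cv2.CHAIN_APPROX_NONE)
    out=[]
    for q,hh in zip(cs,h[0]):
        a=cv2.contourArea(q)/K/K
        if hh[3]>=0 and a>60: 
            (x,y),wh,an=cv2.minAreaRect(q);  mm=cv2.moments(q)
            u,v=(mm["m10"]/mm["m00"]+.5)/K-.5,(mm["m01"]/mm["m00"]+.5)/K-.5
            out.append((u,v,a,q/K))
    return out,big
if __name__=="__main__":
  for n in("top","scene"):
    c=capture(n);o,_=blobs(c,n)
    for u,v,a,q in o:
        w=np.array([ray(c,p[0],p[1],12)[:2] for p in q[:,0]]).astype(np.float32)
        r=cv2.minAreaRect(w)
        col=c["color"][int(v)-2:int(v)+3,int(u)-2:int(u)+3].reshape(-1,3).mean(0).round()
        print(n,round(u,1),round(v,1),round(a),"world@12",ray(c,u,v,12)[:2].round(1),"rect",np.round(r[0],1),np.round(r[1],1),round(r[2],1),col)
E
python3 meas.py
python3 - <<'E'
from station import *
from h import *
c=capture("top")
for n in("top","scene"):
    c=capture(n);im=c["color"].astype(int);K=4
    big=cv2.resize(c["color"],None,fx=K,fy=K,interpolation=cv2.INTER_CUBIC).astype(int)
    m=((big.min(2)>132)).astype(np.uint8)
    box=(160,140,300,250) if n=="top" else (335,130,510,235)
    mm=np.zeros_like(m);mm[box[1]*K:box[3]*K,box[0]*K:box[2]*K]=m[box[1]*K:box[3]*K,box[0]*K:box[2]*K]
    cs,_=cv2.findContours(mm,cv2.RETR_EXTERNAL,cv2.CHAIN_APPROX_NONE);q=cv2.convexHull(max(cs,key=cv2.contourArea))/K
    w=np.array([ray(c,p[0],p[1],8)[:2] for p in q[:,0]]).astype(np.float32)
    r=cv2.minAreaRect(w);print(n,"pad",r,cv2.boxPoints(r).round(1).tolist())
    # tile: dark/colored inside pad
    t=np.zeros_like(m)
    b=(205,148,245,175) if n=="top" else (425,185,465,210)
    inv=((big.max(2)-big.min(2)>25)|(big.max(2)<115)).astype(np.uint8)
    t[b[1]*K:b[3]*K,b[0]*K:b[2]*K]=inv[b[1]*K:b[3]*K,b[0]*K:b[2]*K]
    cs,_=cv2.findContours(t,cv2.RETR_EXTERNAL,cv2.CHAIN_APPROX_NONE)
    for q in cs:
        if cv2.contourArea(q)>30*16:
            w=np.array([ray(c,p[0]/K,p[1]/K,13)[:2] for p in q[:,0]]).astype(np.float32);print(n,"tile",cv2.minAreaRect(w),np.round((q/K).reshape(-1,2).mean(0)))
E
```

```text
top 406.1 200.0 346 world@12 [ 471.  -319.1] rect [ 469.6 -320.6] [ 37.8 100.2] 25.2 [111. 113. 118.]
top 369.5 194.9 391 world@12 [ 488.9 -208.7] rect [ 487.3 -209.3] [69.8 67.8] 3.1 [55. 70. 87.]
top 412.6 165.6 337 world@12 [ 575.9 -343.1] rect [ 575.  -344.1] [62.9 63.5] 43.6 [60. 83. 61.]
top 375.2 164.3 336 world@12 [ 582.6 -229.2] rect [ 581.6 -230.3] [64.7 63. ] 41.6 [117. 125. 131.]
top 340.5 157.7 371 world@12 [ 605.8 -123.6] rect [ 604.3 -122.4] [71.3 71.2] 23.3 [115.  75.  73.]
scene 236.3 266.7 541 world@12 [ 574.4 -344.7] rect [ 575.3 -344. ] [64.1 72.3] 76.9 [67. 94. 68.]
scene 282.6 252.0 499 world@12 [ 580.4 -231. ] rect [ 581.3 -230.6] [64.  72.9] 64.6 [132. 142. 145.]
scene 326.3 244.2 498 world@12 [ 603.5 -125.9] rect [ 604.  -125.6] [64.8 74.5] 50.6 [126.  81.  77.]
scene 231.2 234.3 466 world@12 [ 475.  -323.6] rect [ 475.7 -321.9] [ 39.  102.1] 26.5 [141. 144. 143.]
scene 275.9 222.6 543 world@12 [ 485.8 -209.5] rect [ 486.4 -209.2] [68.9 85. ] 64.7 [62. 74. 88.]
scene 315.4 213.3 437 world@12 [ 499.2 -105.6] rect [ 500.2 -104.8] [65.2 77. ] 62.9 [153. 138.  89.]
top pad ((498.013916015625, 220.8716583251953), (360.03863525390625, 268.9028625488281), 88.76101684570312) [[359.70001220703125, 43.79999923706055], [628.5, 38.0], [636.2999877929688, 397.8999938964844], [367.5, 403.79998779296875]]
top tile ((599.3301391601562, 235.2813720703125), (61.41867446899414, 38.9743537902832), 88.63528442382812) [223. 163.]
top tile ((639.11572265625, 233.10618591308594), (123.63777160644531, 10.980348587036133), 88.59557342529297) [225. 150.]
scene pad ((498.1346130371094, 221.14964294433594), (362.712646484375, 273.77655029296875), 88.68318939208984) [[357.1000061035156, 43.0], [630.7999877929688, 36.70000076293945], [639.2000122070312, 399.29998779296875], [365.5, 405.6000061035156]]
scene tile ((602.435302734375, 233.03070068359375), (59.12456512451172, 38.461551666259766), 88.55570220947266) [447. 199.]
```

>>> jog_arm(deltas=[[0.03,-0.009,0.008,0.02,82],[0.075,-0.022,0.02,0.05,82],[0.125,-0.037,0.035,0.08,82],[0.175,-0.051,0.05,0.11,82],[0.225,-0.066,0.065,0.14,82],[0.275,-0.08,0.08,0.18,82],[0.325,-0.095,0.095,0.22,82],[0.375,-0.11,0.11,0.25,82],[0.42,-0.123,0.125,0.27,82],[0.445,-0.13,0.141,0.286,82],[0.455,-0.133,0.151,0.286,82],[0.455,-0.133,0.151,0.286,82]], squeeze=25)

```text
clock: 1.95
tcp_pos: [574.6, -343.3, 79.2]
tool_rot: [-179.9, 0.1, 0.0]
wrist_force: [-0.9, -0.2, 0.9]
opening: 70.0
```

```bash
python3 - <<'E'
from station import *
from h import *
s=capture("scene");t=capture("top")
a=cv2.resize(s["color"][180:300,190:350,::-1],None,fx=4,fy=4,interpolation=2);cv2.imwrite("pics/s2.png",a)
E
```

```text
(no output)
```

View pics/s2.png

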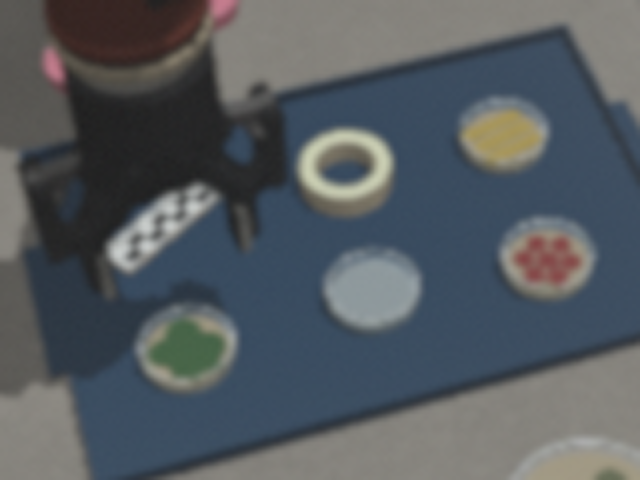

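```bash
python3 - <<'E'
from station import *
from h import *
s=capture("scene")
for z in(79,84,88,92):print(z,np.round(proj(s,(574.6,-343.3-42,z)),1),np.round(proj(s,(574.6,-343.3+42,z)),1))
E
```

```text
79 [215.3 254.5] [251.4 241.9]
84 [215.  253.1] [251.2 240.5]
88 [214.7 252. ] [251.1 239.3]
92 [214.5 250.8] [250.9 238.2]
```

>>> jog_arm(deltas=[[0,0,0.02,0,82],[0,0,0.045,0,82],[0,0,0.065,0,82],[0,0,0.075,0,82],[0,0,0.075,0,82],[0,0,0.075,0,50],[0,0,0.075,0,50],[0,0,0.075,0,50],[0,0,0.075,0,50],[0,0,0.075,0,50]], squeeze=25)

```text
clock: 3.35
tcp_pos: [576.0, -344.3, 6.4]
tool_rot: [179.9, -0.1, -0.0]
wrist_force: [0.7, 0.8, 6.1]
opening: 53.4
```

>>> jog_arm(deltas=[[0,0,-0.01,0,50],[0,0,-0.03,0,50],[0,0,-0.055,0,50],[-0.001,-0.01,-0.07,0,50],[-0.004,-0.035,-0.075,0,50],[-0.008,-0.07,-0.075,0,50],[-0.013,-0.115,-0.075,0,50],[-0.018,-0.16,-0.075,0,50],[-0.023,-0.205,-0.075,0,50],[-0.028,-0.25,-0.075,0,50],[-0.033,-0.295,-0.075,0,50],[-0.038,-0.34,-0.075,0,50]])

```text
clock: 4.85
tcp_pos: [536.6, -1.8, 80.9]
tool_rot: [-180.0, -0.0, -0.0]
wrist_force: [-0.1, 0.6, -0.2]
opening: 53.3
```

>>> jog_arm(deltas=[[-0.005,-0.045,0,0,50],[-0.01,-0.09,0,0,50],[-0.015,-0.135,0,0,50],[-0.02,-0.18,0,0,50],[-0.023,-0.215,0,0,50],[-0.024,-0.235,0,0,50],[-0.024,-0.24,0,0,50],[-0.024,-0.24,0,0,50]])

```text
clock: 5.85
tcp_pos: [513.4, 235.7, 80.3]
tool_rot: [180.0, 0.0, -0.0]
wrist_force: [0.1, -0.3, -0.2]
opening: 53.3
```

```bash
python3 - <<'E'
from station import *
from h import *
s=capture("scene");crop(s,185,60,505,305,2.5,"pics/s3.png");t=state();print(t["tcp_pos"],t["opening"],t["wrist_force"])
E
```

```text
[513.47956539 235.34228957  80.24734579] 53.15940225916285 [ 0.37769948 -0.32213768  0.22587567]
```

View pics/s3.png

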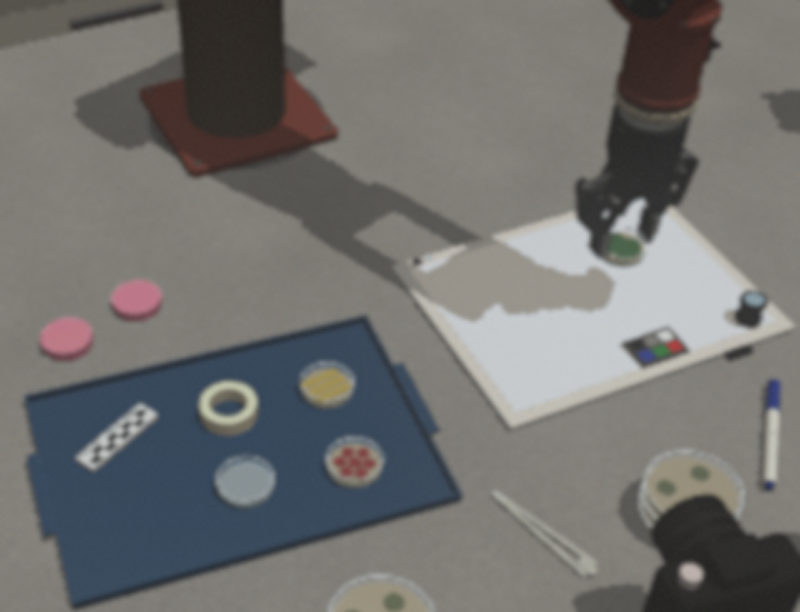

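>>> jog_arm(deltas=[[0,0,0.015,0,50],[0,0,0.035,0,50],[0,0,0.052,0,50],[0,0,0.063,0,50],[0,0,0.068,0,50],[0,0,0.0695,0,50],[0,0,0.0695,0,50],[0,0,0.0695,0,82],[0,0,0.0695,0,82],[0,0,0.0695,0,82],[0,0,0.065,0,82],[0,0,0.055,0,82]])

```text
clock: 7.4
tcp_pos: [512.9, 236.1, 25.4]
tool_rot: [180.0, 0.1, -0.0]
wrist_force: [-0.3, -0.5, -0.6]
opening: 70.2
```

>>> jog_arm(deltas=[[0,0,-0.02,0,82],[0,0,-0.045,0,82],[-0.001,0.015,-0.055,0,82],[-0.003,0.05,-0.055,0,82],[-0.005,0.1,-0.055,0,82],[-0.007,0.15,-0.055,0,82],[-0.009,0.2,-0.055,0,82],[-0.011,0.25,-0.055,0,82],[-0.013,0.295,-0.055,0,82],[-0.013,0.325,-0.055,0,82],[-0.013,0.338,-0.055,0,82],[-0.013,0.341,-0.055,0,82]])

```text
clock: 8.9
tcp_pos: [500.0, -105.3, 80.4]
tool_rot: [-180.0, 0.0, -0.1]
wrist_force: [0.7, -0.1, 1.4]
opening: 70.1
```

```bash
python3 - <<'E'
from station import *
from h import *
s=capture("scene");crop(s,185,60,505,305,2.5,"pics/s4.png")
for n in("top","scene"):
    c=capture(n);K=4
    big=cv2.resize(c["color"],None,fx=K,fy=K,interpolation=2);h=cv2.cvtColor(big,cv2.COLOR_RGB2HSV)
    m=((h[...,0]>35)&(h[...,0]<85)&(h[...,1]>60)).astype(np.uint8)
    b=(190,160,270,240) if n=="top" else (400,130,470,185)
    q=np.zeros_like(m);q[b[1]*K:b[3]*K,b[0]*K:b[2]*K]=m[b[1]*K:b[3]*K,b[0]*K:b[2]*K]
    M=cv2.moments(q,True);print(n,M["m00"]/16, ray(c,(M["m10"]/M["m00"]+.5)/K-.5,(M["m01"]/M["m00"]+.5)/K-.5,14).round(1))
E
```

```text
top 9.4375 [605.5 236.4  14. ]Traceback (most recent call last):
  File "<stdin>", line 10, in <module>
ZeroDivisionError: float division by zero
```

View pics/s4.png

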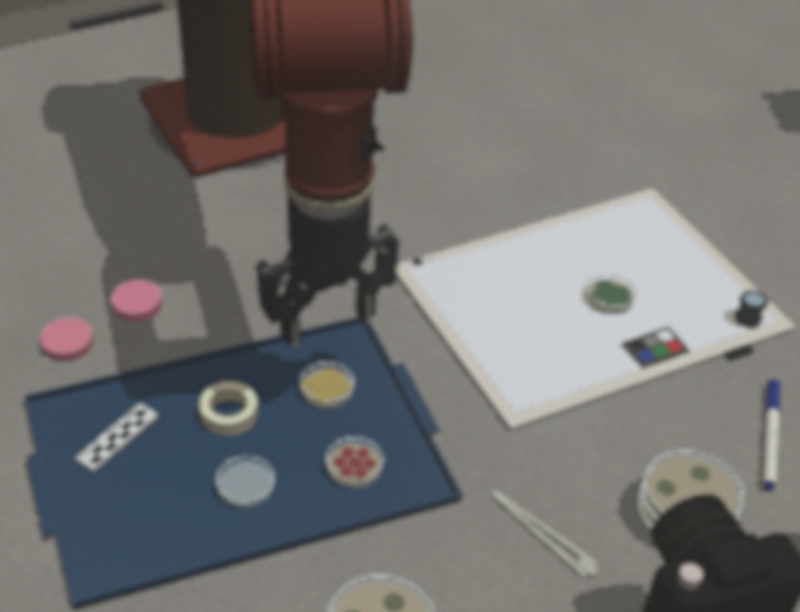

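>>> jog_arm(deltas=[[0,0,0.02,0,82],[0,0,0.045,0,82],[0,0,0.065,0,82],[0,0,0.0745,0,82],[0,0,0.0745,0,82],[0,0,0.0745,0,50],[0,0,0.0745,0,50],[0,0,0.0745,0,50],[0,0,0.0745,0,50],[0,0,0.0745,0,50]])

```text
clock: 10.3
tcp_pos: [501.3, -105.0, 6.9]
tool_rot: [180.0, -0.1, -0.0]
wrist_force: [-0.5, 1.8, 5.2]
opening: 53.3
```

```bash
python3 - <<'E'
from station import *
from h import *
s=capture("scene");
print(ray(s,428.6,177.6,14).round(1),state()["wrist_force"])
E
```

```text
[512.4 236.4  14. ] [-0.60983376  1.95204897  6.144055  ]
```

>>> jog_arm(deltas=[[0,0,-0.01,0,50],[0,0,-0.03,0,50],[0,0,-0.055,0,50],[0.001,-0.01,-0.07,0,50],[0.002,-0.035,-0.075,0,50],[0.003,-0.07,-0.075,0,50],[0.005,-0.115,-0.075,0,50],[0.006,-0.16,-0.075,0,50],[0.008,-0.205,-0.075,0,50],[0.009,-0.25,-0.075,0,50],[0.011,-0.295,-0.075,0,50],[0.012,-0.34,-0.075,0,50]])

```text
clock: 11.85
tcp_pos: [511.7, 237.2, 80.9]
tool_rot: [180.0, 0.0, 0.0]
wrist_force: [0.8, 0.3, 0.4]
opening: 53.1
```

>>> jog_arm(deltas=[[0.001,-0.045,0,0,50],[0.002,-0.08,0,0,50],[0.003,-0.094,0.01,0,50],[0.003,-0.096,0.03,0,50],[0.003,-0.096,0.05,0,50],[0.003,-0.096,0.063,0,50],[0.003,-0.096,0.068,0,50],[0.003,-0.096,0.07,0,50],[0.003,-0.096,0.07,0,50],[0.003,-0.096,0.07,0,82],[0.003,-0.096,0.07,0,82],[0.003,-0.096,0.07,0,82]])

```text
clock: 13.35
tcp_pos: [515.4, 331.1, 10.7]
tool_rot: [180.0, 0.0, -0.0]
wrist_force: [-0.4, 1.0, 0.4]
opening: 70.0
```

>>> jog_arm(deltas=[[0,0,-0.015,0,82],[0,0,-0.045,0,82],[0.002,0.01,-0.065,0,82],[0.008,0.04,-0.07,0,82],[0.017,0.085,-0.07,0,82],[0.026,0.135,-0.07,0,82],[0.036,0.185,-0.07,0,82],[0.046,0.235,-0.07,0,82],[0.056,0.285,-0.07,0,82],[0.066,0.335,-0.07,0,82],[0.075,0.385,-0.07,0,82],[0.083,0.425,-0.07,0,82]])

```text
clock: 14.85
tcp_pos: [598.4, -96.6, 81.8]
tool_rot: [180.0, -0.1, -0.1]
wrist_force: [1.2, 0.6, -0.7]
opening: 70.0
```

>>> jog_arm(deltas=[[0.005,0.025,0,0,82],[0.0055,0.03,0,0,82],[0.0055,0.03,0.02,0,82],[0.0055,0.03,0.045,0,82],[0.0055,0.03,0.065,0,82],[0.0055,0.03,0.075,0,82],[0.0055,0.03,0.075,0,82],[0.0055,0.03,0.075,0,50],[0.0055,0.03,0.075,0,50],[0.0055,0.03,0.075,0,50],[0.0055,0.03,0.075,0,50],[0.0055,0.03,0.075,0,50]])

```text
clock: 16.35
tcp_pos: [604.7, -124.1, 6.9]
tool_rot: [180.0, -0.1, -0.0]
wrist_force: [0.2, 0.2, 6.5]
opening: 53.5
```

```bash
python3 - <<'E'
from station import *
from h import *
s=capture("scene");crop(s,185,60,505,305,2.5,"pics/s5.png")
E
```

```text
(no output)
```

View pics/s5.png

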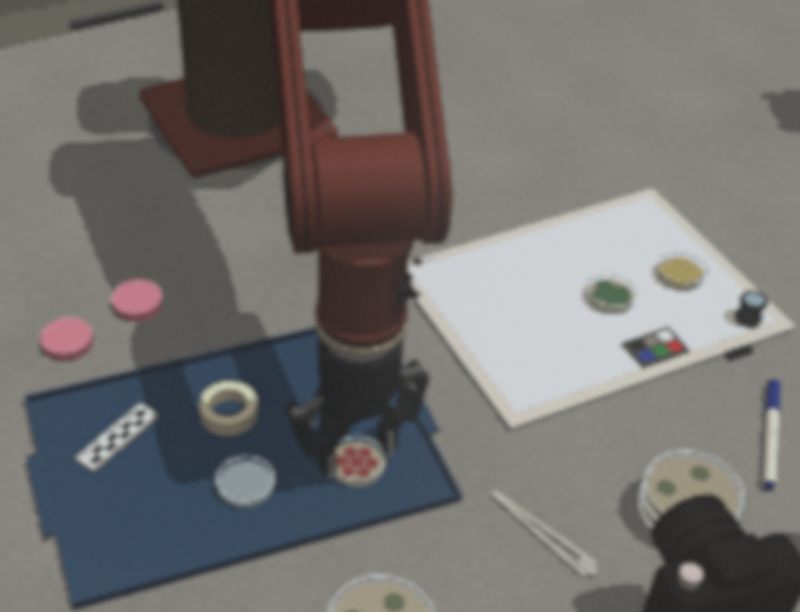

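>>> jog_arm(deltas=[[0,0,-0.01,0,50],[0,0,-0.03,0,50],[0,0,-0.055,0,50],[-0.003,-0.01,-0.07,0,50],[-0.011,-0.03,-0.075,0,50],[-0.023,-0.065,-0.075,0,50],[-0.037,-0.105,-0.075,0,50],[-0.053,-0.15,-0.075,0,50],[-0.068,-0.195,-0.075,0,50],[-0.082,-0.235,-0.075,0,50],[-0.09,-0.258,-0.075,0,50],[-0.0925,-0.265,-0.075,0,50]])

```text
clock: 17.9
tcp_pos: [509.2, 143.3, 80.1]
tool_rot: [180.0, 0.1, 0.2]
wrist_force: [0.8, -0.1, -0.7]
opening: 53.3
```

>>> jog_arm(deltas=[[0,0,0.01,0,50],[0,0,0.03,0,50],[0,0,0.05,0,50],[0,0,0.063,0,50],[0,0,0.068,0,50],[0,0,0.07,0,50],[0,0,0.07,0,50],[0,0,0.07,0,82],[0,0,0.07,0,82],[0,0,0.07,0,82],[0,0,0.055,0,82],[0,0,0.025,0,82]])

```text
clock: 19.4
tcp_pos: [510.2, 141.1, 55.8]
tool_rot: [180.0, 0.2, -0.0]
wrist_force: [0.6, -0.2, 0.0]
opening: 70.0
```

>>> jog_arm(deltas=[[0.001,0.005,-0.015,0,82],[0.005,0.025,-0.025,0,82],[0.012,0.065,-0.025,0,82],[0.021,0.11,-0.025,0,82],[0.03,0.16,-0.025,0,82],[0.04,0.21,-0.025,0,82],[0.049,0.26,-0.025,0,82],[0.058,0.305,-0.025,0,82],[0.065,0.34,-0.025,0,82],[0.069,0.363,-0.025,0,82],[0.07,0.371,-0.025,0,82],[0.07,0.371,-0.025,0,82]])

```text
clock: 20.9
tcp_pos: [581.0, -229.3, 80.6]
tool_rot: [-180.0, 0.0, -0.0]
wrist_force: [-0.0, 0.0, 0.1]
opening: 70.3
```

>>> jog_arm(deltas=[[0,0,0.02,0,82],[0,0,0.045,0,82],[0,0,0.065,0,82],[0,0,0.075,0,82],[0,0,0.075,0,82],[0,0,0.075,0,50],[0,0,0.075,0,50],[0,0,0.075,0,50],[0,0,0.075,0,50],[0,0,0.075,0,50]])

```text
clock: 22.15
tcp_pos: [582.1, -230.2, 6.9]
tool_rot: [179.9, -0.1, -0.0]
wrist_force: [0.1, 0.9, 5.1]
opening: 53.4
```

```bash
python3 - <<'E'
from station import *
from h import *
s=capture("scene");crop(s,185,60,505,305,2.5,"pics/s6.png")
E
```

```text
(no output)
```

View pics/s6.png

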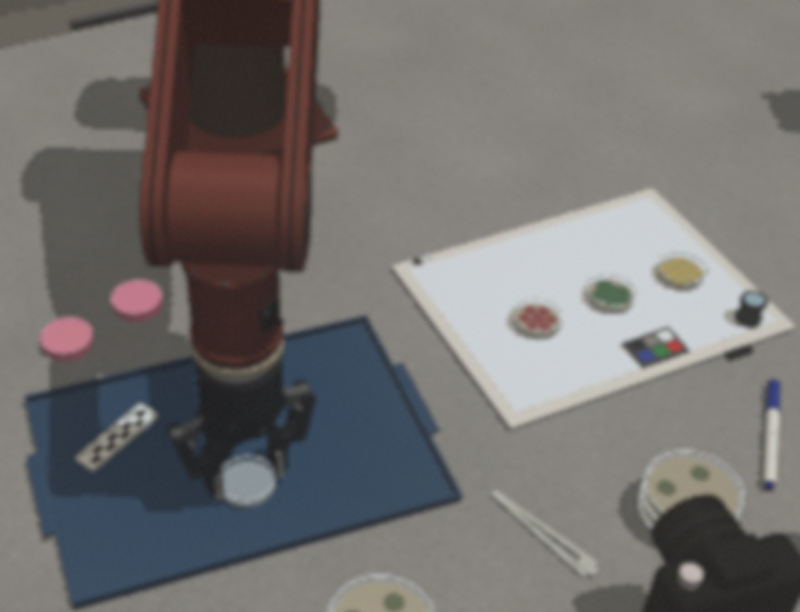

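>>> jog_arm(deltas=[[0,0,-0.01,0,50],[0,0,-0.03,0,50],[0,0,-0.055,0,50],[-0.003,-0.01,-0.07,0,50],[-0.011,-0.032,-0.075,0,50],[-0.024,-0.07,-0.075,0,50],[-0.04,-0.115,-0.075,0,50],[-0.056,-0.16,-0.075,0,50],[-0.071,-0.205,-0.075,0,50],[-0.087,-0.25,-0.075,0,50],[-0.102,-0.295,-0.075,0,50],[-0.118,-0.34,-0.075,0,50]])

```text
clock: 23.7
tcp_pos: [462.3, 112.0, 81.4]
tool_rot: [-180.0, -0.0, -0.0]
wrist_force: [0.3, 0.4, -0.3]
opening: 53.4
```

>>> jog_arm(deltas=[[-0.015,-0.045,0,0,50],[-0.03,-0.085,0,0,50],[-0.04,-0.115,0,0,50],[-0.045,-0.128,0.005,0,50],[-0.045,-0.1285,0.025,0,50],[-0.045,-0.1285,0.045,0,50],[-0.045,-0.1285,0.06,0,50],[-0.045,-0.1285,0.068,0,50],[-0.045,-0.1285,0.07,0,50],[-0.045,-0.1285,0.07,0,50],[-0.045,-0.1285,0.07,0,82],[-0.045,-0.1285,0.07,0,82]])

```text
clock: 25.2
tcp_pos: [418.7, 238.9, 11.2]
tool_rot: [-180.0, -0.0, -0.0]
wrist_force: [-0.5, 1.2, 0.6]
opening: 69.9
```

>>> jog_arm(deltas=[[0,0,0,0,82],[0,0,-0.015,0,82],[0,0,-0.045,0,82],[0.001,0.01,-0.065,0,70],[0.002,0.04,-0.07,0,50],[0.005,0.085,-0.07,0,50],[0.008,0.13,-0.07,0,50],[0.012,0.18,-0.07,0,50],[0.015,0.22,-0.07,0,50],[0.015,0.25,-0.07,0,50],[0.015,0.26,-0.07,0,50],[0.015,0.26,-0.07,0,50]])

```text
clock: 26.7
tcp_pos: [433.6, -21.3, 81.3]
tool_rot: [-180.0, -0.0, -0.1]
wrist_force: [-0.0, -0.4, -0.3]
opening: 42.6
```

```bash
python3 - <<'E'
from station import *
from h import *
s=capture("scene");crop(s,185,60,505,305,2.5,"pics/s7.png")
t=capture("top");crop(t,160,125,450,250,2.7,"pics/t7.png")
E
python3 meas.py
```

```text
top 406.1 200.0 340 world@12 [ 470.8 -319. ] rect [ 469.3 -320.5] [35.4 99.3] 27.0 [121. 124. 128.]
top 369.5 194.9 381 world@12 [ 489.  -208.8] rect [ 488.  -209.7] [66.8 67.7] 84.6 [56. 73. 92.]
scene 231.2 234.3 464 world@12 [ 475.  -323.6] rect [ 475.8 -321.9] [ 38.9 102.3] 26.9 [147. 150. 149.]
scene 275.9 222.6 536 world@12 [ 485.7 -209.5] rect [ 486.4 -209.3] [67.5 85.2] 66.7 [63. 77. 92.]
```

View pics/s7.png

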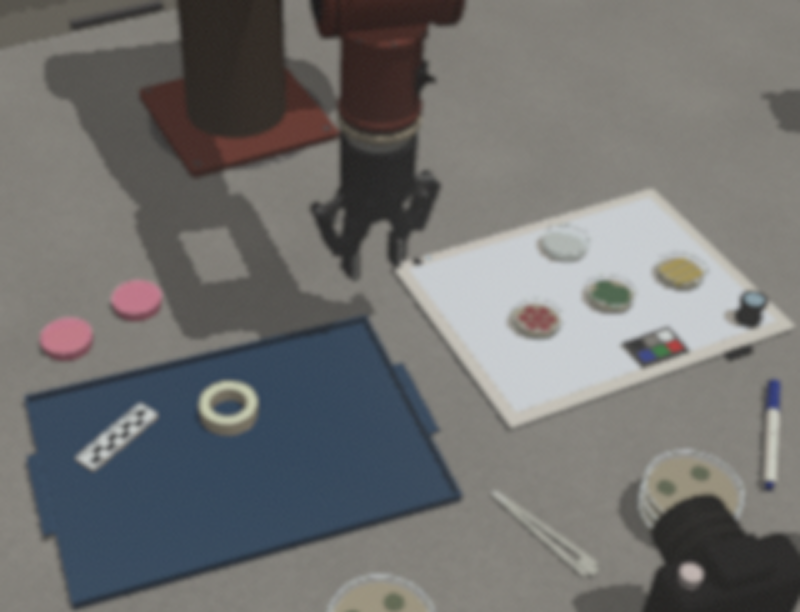

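View pics/t7.png

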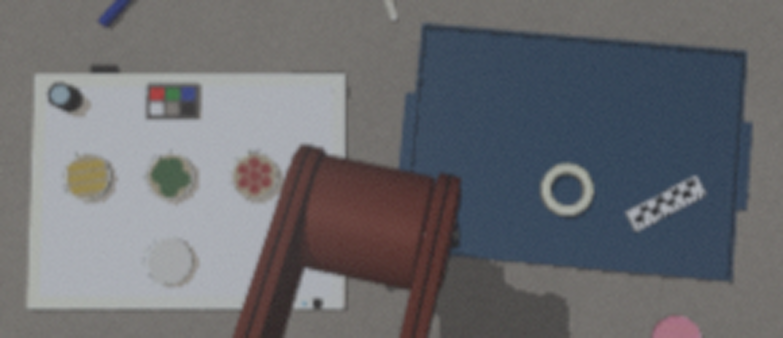

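>>> jog_arm(deltas=[[0.001,0.01,0,-0.1,50],[0.004,0.03,0,-0.28,50],[0.008,0.06,0,-0.46,50],[0.012,0.095,0,-0.64,50],[0.016,0.13,0,-0.82,50],[0.02,0.165,0,-1.0,50],[0.024,0.2,0,-1.18,50],[0.029,0.235,0,-1.36,50],[0.033,0.265,0,-1.54,50],[0.036,0.285,0,-1.72,50],[0.038,0.296,0,-1.88,50],[0.0377,0.2997,0,-2.033,50]])

```text
clock: 28.4
tcp_pos: [471.5, -320.7, 80.6]
tool_rot: [-180.0, -0.0, 116.8]
wrist_force: [-1.2, 0.2, -0.1]
opening: 42.4
```

>>> jog_arm(deltas=[[0,0,0,0,50],[0,0,0.01,0,50],[0,0,0.03,0,50]])

```text
clock: 28.78
tcp_pos: [471.6, -320.9, 50.5]
tool_rot: [180.0, 0.1, 116.4]
wrist_force: [-0.3, -0.1, 0.1]
opening: 42.5
```

```bash
python3 - <<'E'
from station import *
from h import *
s=capture("scene");crop(s,185,180,345,300,5,"pics/s8.png")
t=capture("top");crop(t,360,150,460,225,8,"pics/t8.png")
print(state()["tcp_pos"],state()["tool_rot"])
E
```

```text
[ 468.94616536 -318.78702758   47.14109321] [-179.87465482   -0.32211207  116.43761184]
```

View pics/s8.png

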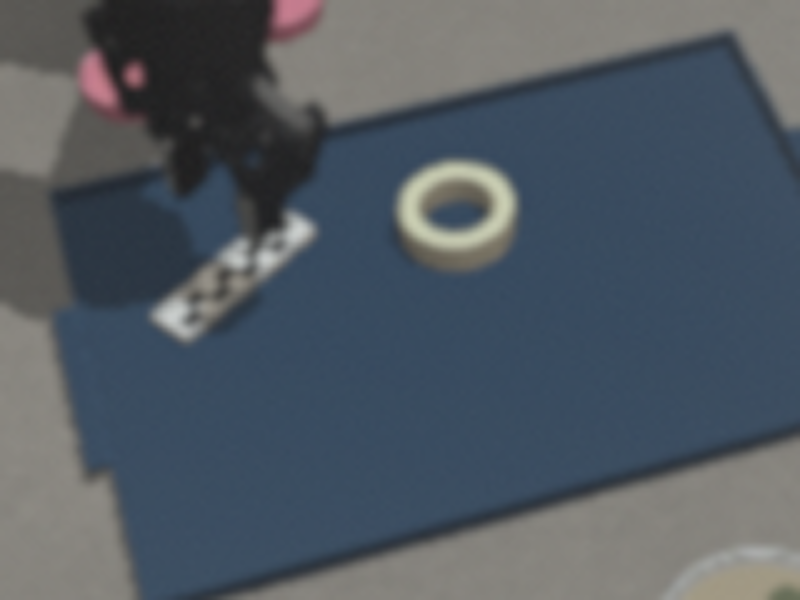

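>>> jog_arm(deltas=[[0,0,0.02,0,50],[0,0,0.035,0,50],[0,0,0.043,0,50],[0,0,0.045,0,50],[0,0,0.045,0,50]])

```text
clock: 29.5
tcp_pos: [471.1, -321.1, 6.0]
tool_rot: [180.0, 0.0, 116.5]
wrist_force: [0.5, 0.2, -0.7]
opening: 42.5
```

>>> jog_arm(deltas=[[0,0,0.0005,0,35],[0,0,0.0005,0,20],[0,0,0.0005,0,20],[0,0,0.0005,0,20],[0,0,0.0005,0,20],[0,0,0.0005,0,20]], squeeze=30)

```text
clock: 30.25
tcp_pos: [471.4, -321.4, 6.0]
tool_rot: [180.0, 0.1, 116.5]
wrist_force: [-0.6, 1.5, 5.4]
opening: 22.7
```

>>> jog_arm(deltas=[[0,0,-0.01,0,20],[0,0,-0.03,0,20],[0,0,-0.055,0.05,20],[0,0,-0.075,0.2,20],[0,0,-0.08,0.36,20],[0,0,-0.08,0.484,20],[0,0,-0.08,0.484,20]])

```text
clock: 31.12
tcp_pos: [471.2, -321.2, 86.6]
tool_rot: [179.9, 0.0, 88.8]
wrist_force: [-0.6, -0.4, -0.7]
opening: 22.7
```

```bash
python3 - <<'E'
from station import *
from h import *
s=capture("scene");crop(s,185,160,345,280,5,"pics/s9.png")
t=capture("top");crop(t,185,150,265,250,6,"pics/t9.png")
print(state()["tcp_pos"],state()["tool_rot"])
print(ray(t,223.3,222.0,20),ray(s,185+564/2.5,60+244/2.5,16))
K=4;t=capture("top")
big=cv2.resize(t["color"],None,fx=K,fy=K,interpolation=2).astype(int)
for nm,b in(("empty",(205,205,245,238)),("green",(207,178,240,205)),("yel",(178,178,206,206)),("red",(240,178,268,205))):
    r=big[b[1]*K:b[3]*K,b[0]*K:b[2]*K]; bg=np.median(r.reshape(-1,3),0); m=(np.abs(r-bg).max(2)>14).astype(np.uint8)
    m=cv2.morphologyEx(m,cv2.MORPH_OPEN,np.ones((3,3)));cs,_=cv2.findContours(m,cv2.RETR_EXTERNAL,1);c=max(cs,key=cv2.contourArea)
    (x,y),rr=cv2.minEnclosingCircle(c);M=cv2.moments(c);print(nm,ray(t,x/K+b[0],y/K+b[1],20)[:2].round(1),rr/K*3.05,ray(t,M["m10"]/M["m00"]/K+b[0],M["m01"]/M["m00"]/K+b[1],20)[:2].round(1))
E
```

```text
[ 471.00263793 -321.02378743   85.90751135] [1.79979272e+02 1.92037104e-02 8.88889228e+01]
[416.13751974 235.81396088  20.        ] [420.52169143 237.20360748  16.        ]
empty [414.5 234. ] 30.33717641830444 [414.  230.3]
green [509.9 234.6] 32.04079718589782 [510.5 233.8]
yel [513. 328.] 32.506702184677124 [512.2 327.3]
red [510.4 138.7] 31.73563604354858 [509.  138.5]
```

View pics/s9.png

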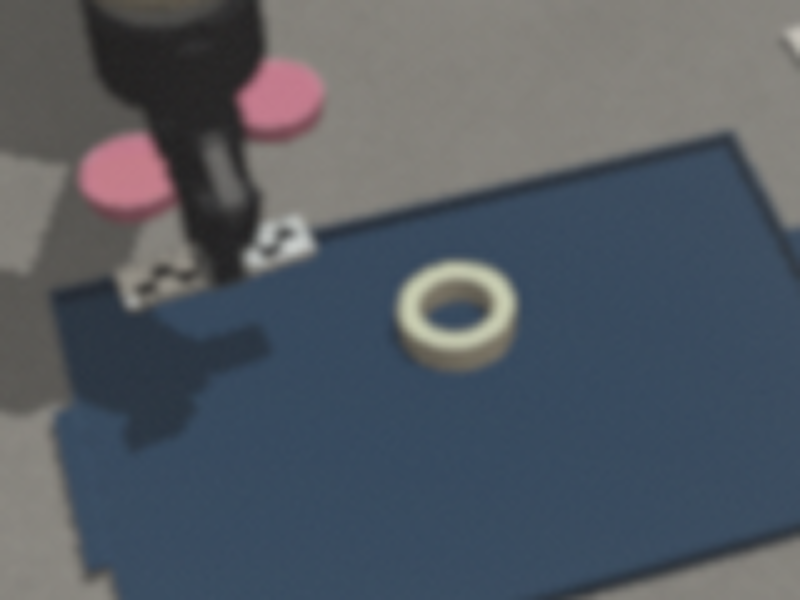

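View pics/t9.png

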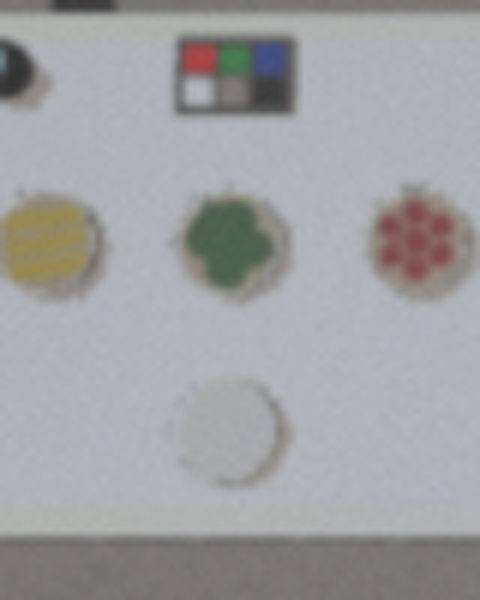

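```bash
python3 - <<'E'
from station import *
from h import *
s=capture("scene")
print(ray(s,228.4,212.4,89),state()["tcp_pos"])
for p in((133,312),(118,270),(298,215),(318,250)):print(ray(s,185+p[0]/5,160+p[1]/5,89).round(1))
E
```

```text
[ 474.63411054 -321.00320647   89.        ] [ 470.93259459 -320.92550951   85.51798717]
[ 488.5 -366.    89. ]
[ 459.8 -364.5   89. ]
[ 461.5 -276.1   89. ]
[ 487.5 -275.4   89. ]
```

>>> jog_arm(deltas=[[0.012,-0.001,0,0,20],[0.035,-0.004,0,0,20],[0.07,-0.008,0,0,20],[0.115,-0.013,0,0,20],[0.16,-0.019,0,0,20],[0.205,-0.024,0,0,20],[0.25,-0.029,0,0,20],[0.295,-0.034,0,0,20],[0.34,-0.039,0,0,20],[0.385,-0.045,0,0,20],[0.43,-0.05,0,0,20],[0.475,-0.055,0,0,20]])

```text
clock: 32.83
tcp_pos: [425.5, 157.0, 85.4]
tool_rot: [180.0, -0.0, 88.8]
wrist_force: [0.6, 0.1, -0.4]
opening: 22.6
```

>>> jog_arm(deltas=[[0.04,-0.005,0,0,20],[0.066,-0.008,0,0,20],[0.079,-0.0095,0,0,20],[0.083,-0.0097,0.005,0,20],[0.083,-0.0097,0.02,0,20],[0.083,-0.0097,0.035,0,20],[0.083,-0.0097,0.045,0,20],[0.083,-0.0097,0.05,0,20],[0.083,-0.0097,0.05,0,20]])

```text
clock: 33.95
tcp_pos: [418.3, 238.0, 34.8]
tool_rot: [-180.0, 0.0, 88.7]
wrist_force: [-0.1, -0.1, -0.8]
opening: 22.2
```

```bash
python3 - <<'E'
from station import *
from h import *
s=capture("scene");crop(s,330,100,490,220,5,"pics/s10.png")
print(state()["tcp_pos"],state()["tool_rot"])
E
```

```text
[418.71441577 238.26599396  35.32546607] [1.79998038e+02 3.21529545e-04 8.87272296e+01]
```

View pics/s10.png

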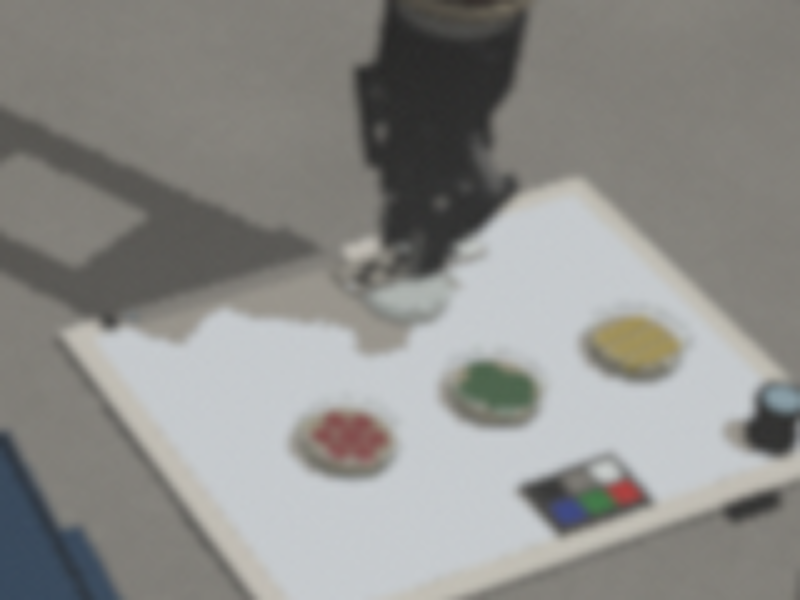

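Lined up over the empty dish. Lower slowly.

>>> jog_arm(deltas=[[0,0,0.004,0,20],[0,0,0.007,0,20],[0,0,0.009,0,20],[0,0,0.01,0,20],[0,0,0.01,0,20]])

```text
clock: 34.62
tcp_pos: [418.5, 238.3, 25.3]
tool_rot: [-180.0, 0.0, 88.7]
wrist_force: [0.0, 0.4, 0.0]
opening: 22.6
```

>>> jog_arm(deltas=[[0,0,0.0005,0,20],[0,0,0.0005,0,20],[0,0,0.0005,0,26],[0,0,0.0005,0,32],[0,0,0.0005,0,40],[0,0,0.0005,0,48],[0,0,-0.005,0,48],[0,0,-0.02,0,48],[0,0,-0.05,0,48],[0,0,-0.08,0,48],[0,0,-0.11,0,48],[0,0,-0.11,0,48]])

```text
clock: 36.12
tcp_pos: [420.9, 239.3, 139.3]
tool_rot: [179.6, -0.2, 88.7]
wrist_force: [0.3, -0.2, -1.1]
opening: 40.9
```

>>> jog_arm(deltas=[[-0.02,0,-0.01,0,48],[-0.06,0,-0.03,0,48],[-0.11,0,-0.03,0,48],[-0.16,0,-0.03,0,48],[-0.21,0,-0.03,0,48],[-0.26,0,-0.03,0,48],[-0.31,0,-0.03,0,48],[-0.34,0,-0.03,0,48],[-0.35,0,-0.03,0,48],[-0.35,0,-0.03,0,48]])

```text
clock: 37.38
tcp_pos: [410.6, -111.4, 164.9]
tool_rot: [-180.0, -0.0, 88.7]
wrist_force: [0.9, 0.8, -0.3]
opening: 40.8
```

```bash
python3 - <<'E'
from station import *
from h import *
s=capture("scene");crop(s,330,100,490,220,5,"pics/s11.png")
t=capture("top");crop(t,165,145,295,245,6,"pics/t11.png")
E
python3 meas.py
```

```text
scene 275.9 222.6 536 world@12 [ 485.8 -209.5] rect [ 486.4 -209.3] [67.6 85.1] 66.7 [62. 75. 90.]
```

View pics/s11.png

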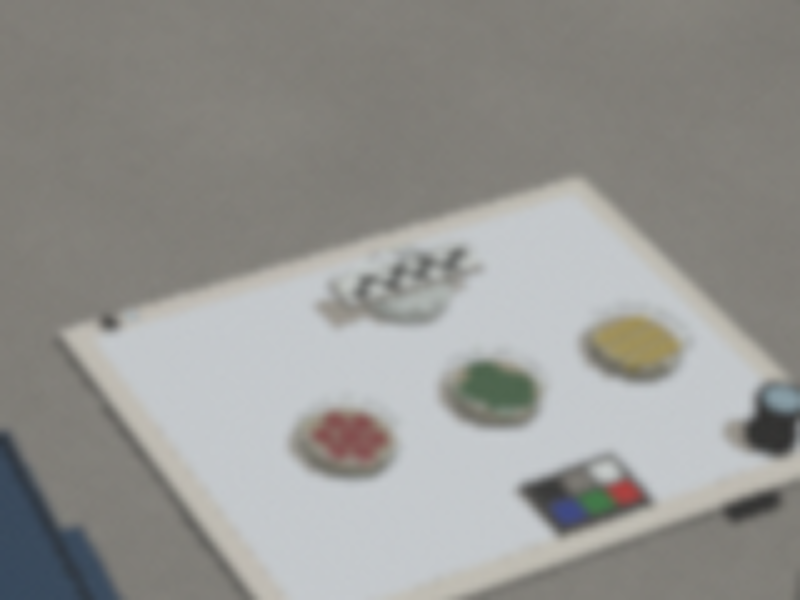

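View pics/t11.png

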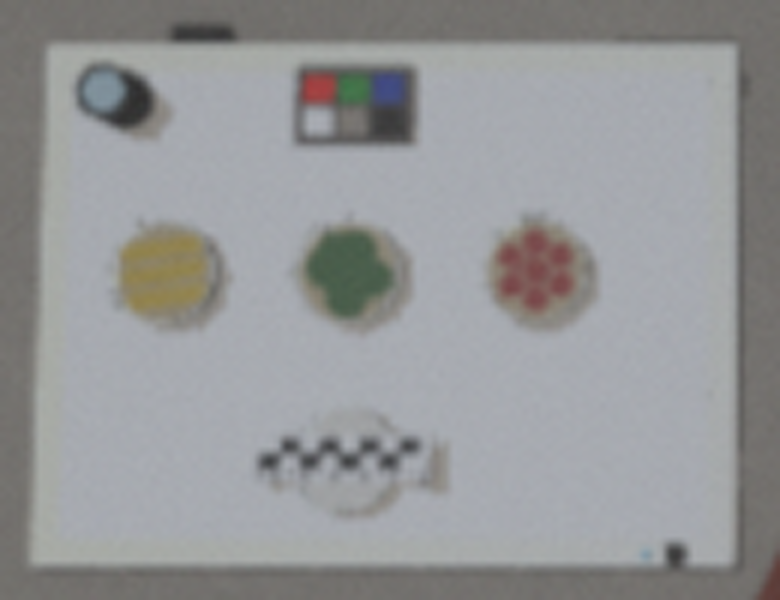

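```bash
python3 -c "
from station import *
print(state()['qd'].round(2),state()['clock']);hand_in()"
```

```text
[ 0.02  0.01 -0.18 -0.15 -0.07 -0.08] 37.575
the job is handed in; nothing more can be done
```

The plate picture is laid out on the light pad and handed in at 37.6 s of robot time. `hand_in()` gives no verdict, so the result rests on my own checks.

I moved the green, yellow, red and empty dishes from the tray to the pad one at a time, all kept level. I then turned the scale bar and laid it on the empty dish.

**Layout, from the last top view:**

| Check | Measured | Allowed |
|---|---|---|
| Green in front of the tile | about 87 mm | 72.5–102.5 mm |
| Yellow to green | about 93 mm | 80–110 mm |
| Red to green | about 95 mm | 80–110 mm |
| Empty to green | about 95 mm | 80–110 mm |

The sideways offset of green from the tile was about 2 mm. All of these are read from picture positions, so they are good to a few millimetres.

**Scale bar:** it looks flat and parallel to the row, and within about 3 mm of the dish's centre. I judged this by eye plus the position where the gripper let go, because the white bar on the white pad gives no clean outline to measure.

**Bystanders:** the scene camera puts the tape roll where it was at the start. The tile and loupe look unmoved in the pictures, but I did not measure them again.

**Disagreements and failures:**
- The two cameras differed by about 2–4 mm on most items, so I averaged them.
- The automatic mask for the empty dish on the pad was unreliable, so I used picture positions read by eye there.
- Two colour-mask checks failed. The green-dish check on the pad gave only a false hit on the tile in the top view and nothing in the scene view. The last tape-roll check found nothing in the top view, so the scene camera is the only evidence for the roll.

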